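# Scrap the marked pistons and fill the packing tray

## Robot

A 6-joint arm with a two-finger parallel gripper is mounted at the origin on the work surface. World frame = base frame: x ahead of the robot, y to its left, z up, the work surface at z = 0. Lengths are in m, angles in degrees, forces in N, time in s.
With the tool pointing down it reaches from about 0.275 to 0.825 m from the base axis. Payload 5.2 kg.
Tool frame: the origin (TCP) lies midway between the tips of the shut fingers; the grasp point (between the pads) lies 19 mm behind it (ctrl.hold_point_z is the distance from the TCP to the grasp point, in m); z points along the fingers, y is the line along which they close (so a half turn about z gives the same grasp; the last joint's range is limited). The gripper opens to 93 mm and grips with 3 to 60 N. Pads are 15 mm wide; open, the fingers measure 128 mm over their backs; the gripper's body (75 mm by 188 mm) begins 65 mm behind the grasp point.
Start: joints at [-88.052, 14.817, 87.949, -0, 77.235, -11.62], TCP at [0.129, -0.535, 0.219] pointing down, gripper open.
Joint ranges: [-179.93, 179.93], [-52.35, 119.4], [10.71, 147.94], [-69.91, 249.91], [12.55, 155.21], [-178.61, 178.61]. Speed limits (degrees/s): [147.25, 147.25, 180, 180, 180, 180].

## Interface

Orientations are given as [roll, pitch, yaw] about the fixed x, y, z axes, in that order (R = Rz(yaw) Ry(pitch) Rx(roll)).
In Python, from rig import ctrl, eyes gives the robot as it stands (ctrl), with the cameras (eyes). Calls block until the motion is done:
- ctrl.movep(position, orientation): joint-space move of the TCP to a pose.
- ctrl.line_to(position, frame=None, vel=0.15): straight line of the TCP; frame=None keeps the orientation; vel is the mean speed in m/s.
- ctrl.set_joints(angles): joint-space move.
- ctrl.release() and ctrl.close_gripper(force=None): open the fingers fully, or close them until they stop; force is the grip in N (None keeps the last).
- ctrl.sleep(seconds).
- ctrl.inverse_kinematics(position, orientation): joint angles nearest the present ones, or None.
- ctrl.get_obs(): the state.
- eyes.capture(name): name is "side" or "top" or "wrist"; returns a dict with "frame" (384x512x3 uint8, red, green, blue), "z_map" (384x512 float32, m along the optical axis (not along the pixel's ray), 0 where there is no reading), "intrinsics" (3x3 intrinsics, pixels), "origin" and "attitude" of the camera in the world. Camera axes: x right, y up, looking along -z (the intrinsics and any distortion apply to the point x, -y, -z); pixel columns grow to the right and rows downward; lengths in m; the calibration is good to about 2 mm. A picture is of the moment at which its call begins.
A pose or a line that the arm cannot do raises ctrl.PlanningError and nothing moves.
- ctrl.job_done(): hands the job in; it is judged then, once.
The state is a dict: "t": time; "qpos": joint angles; "joint_velocities": joint speeds; "tau": joint torques, N m; "position": TCP position; "eef_rot": TCP orientation; "contact_force": force on the tool from outside, world axes, zero at the start; "torque": the same for the moment, N m; "opening": opening from 0.0 (shut) to 1.0 (fully open); "grasp_force": force on a finger pad.
Only numpy, scipy, OpenCV 4.12 (cv2) and the standard library are available. Lean on these libraries where they do the work, as an engineer would, in place of code of your own. Each camera call takes 0.05 s, during which the arm holds its last target. There are 200 camera calls.

## Task

Two of the pistons on the bench are rejects, marked with red paint: one waits on the sloped rack and one was packed in the yellow tray by mistake. Put both rejects in the red scrap bin, and pack the two good pistons from the rack so that the tray ends full, one good piston standing upright, crown up, on the floor of each pocket. Leave the good pistons that are already packed in their pockets, never put a good piston in the scrap bin, and do not push aside or knock over the spray can and the oil bottle.

Things in the scene. Friction and masses are not known exactly. Their poses are not given: they have to be found in the camera images.
- reject_1: Aluminium piston, a cylinder 44 mm across, 52 mm tall, three dark ring grooves near its crown, 0.1 to 0.2 kg. Origin: centre of its underside; z runs along its axis to the crown. REJECT: red paint disc on its crown, red band round its foot. Starts in any slot of the rack, square to its sloped deck (axis 25 degrees from vertical, crown leaning to the robot).
- reject_2: Aluminium piston, a cylinder 44 mm across, 52 mm tall, three dark ring grooves near its crown, 0.1 to 0.2 kg. Origin: centre of its underside; z runs along its axis to the crown. REJECT: red paint disc on its crown, red band round its foot. At the start it stands upright in one of the first three pockets (0, 1 or 2) of the tray.
- good_1: Aluminium piston, a cylinder 44 mm across, 52 mm tall, three dark ring grooves near its crown, 0.1 to 0.2 kg. Origin: centre of its underside; z runs along its axis to the crown. Good, no red paint. Starts in any slot of the rack, square to its sloped deck (axis 25 degrees from vertical, crown leaning to the robot).
- good_2: Aluminium piston, a cylinder 44 mm across, 52 mm tall, three dark ring grooves near its crown, 0.1 to 0.2 kg. Origin: centre of its underside; z runs along its axis to the crown. Good, no red paint. Starts in any slot of the rack, square to its sloped deck (axis 25 degrees from vertical, crown leaning to the robot).
- packed_1: Aluminium piston, a cylinder 44 mm across, 52 mm tall, three dark ring grooves near its crown, 0.1 to 0.2 kg. Origin: centre of its underside; z runs along its axis to the crown. Good, no red paint, already packed. At the start it stands upright in one of the first three pockets (0, 1 or 2) of the tray.
- packed_2: Aluminium piston, a cylinder 44 mm across, 52 mm tall, three dark ring grooves near its crown, 0.1 to 0.2 kg. Origin: centre of its underside; z runs along its axis to the crown. Good, no red paint, already packed. At the start it stands upright in one of the first three pockets (0, 1 or 2) of the tray.
- reject_1_mid (a point): Middle of piston reject_1, on its axis 26 mm above its underside.
- reject_2_mid (a point): Middle of piston reject_2, on its axis 26 mm above its underside.
- rack: Blue steel inspection rack, fixed. Origin: on the bench under the middle slot; x points away from the robot, y along the row of three slots, z up. Its deck, 92 mm by 194 mm, slopes 25 degrees, rising towards +x. Along the slope the deck ends 34 mm below and 58 mm above the slot centres. Its highest edge is 135 mm above the bench.
- tray: Yellow plastic packing tray, fixed, 228 mm along x, 60 mm along y, 22 mm high, with a row of four square pockets 52 mm wide (pitch 56 mm along x, 4 mm walls, 4 mm floor). Origin: centre of its underside, z up. It may stand on the robot's left or right; the scrap bin stands on the other side.
- bin: Red open scrap bin, fixed, 230 mm along x, 150 mm along y, 75 mm high, walls and floor 5 mm. Origin: centre of its underside, z up.
- spray: Bystander: loose aerosol can with a yellow cap, 52 mm in diameter, 140 mm tall, upright, between the rack and the tray or bin. Origin: centre of its underside.
- oil: Bystander: loose grey oil bottle with a yellow label and red cap, 50 mm in diameter, 135 mm tall, upright, between the rack and the bin or tray. Origin: centre of its underside.
- vise: Bystander: red bench vise, bolted to the bench to the left behind the rack; 160 mm along x, from -190 to +80 mm along y, 167 mm high. Origin: on the bench at the middle of its foot; its handle end (-y) points to the left.
- slot_0 (a point): Centre of rack slot 0 on the deck surface, 110 mm above the bench (rack x = 0, y = -62 mm). Low fins 10 mm high part the slots (18 mm between neighbouring pistons); a lip 6 mm high stops a piston on the lower side, 23 mm from this point.
- slot_1 (a point): Centre of rack slot 1 on the deck surface, 110 mm above the bench (rack x = 0, y = 0 mm). Low fins 10 mm high part the slots (18 mm between neighbouring pistons); a lip 6 mm high stops a piston on the lower side, 23 mm from this point.
- slot_2 (a point): Centre of rack slot 2 on the deck surface, 110 mm above the bench (rack x = 0, y = 62 mm). Low fins 10 mm high part the slots (18 mm between neighbouring pistons); a lip 6 mm high stops a piston on the lower side, 23 mm from this point.
- pocket_0 (a point): Centre of the floor of tray pocket 0 (tray x = -84 mm), 4 mm above the bench, 18 mm below the tray's rim; its y axis runs across the row.
- pocket_1 (a point): Centre of the floor of tray pocket 1 (tray x = -28 mm), 4 mm above the bench, 18 mm below the tray's rim; its y axis runs across the row.
- pocket_2 (a point): Centre of the floor of tray pocket 2 (tray x = 28 mm), 4 mm above the bench, 18 mm below the tray's rim; its y axis runs across the row.
- pocket_3 (a point): Centre of the floor of tray pocket 3 (tray x = 84 mm), 4 mm above the bench, 18 mm below the tray's rim; its y axis runs across the row. Empty at the start.

How it is judged (in metres and radians):
At the end, for the whole second after the job is handed in: Both red-marked pistons lie inside the scrap bin (their middles within its walls and below its rim); all four good pistons stand upright (within about 6 degrees), crown up, on the floor of the tray's pockets (underside within 6 mm of the floor); all pistons at rest (x of reject_1_mid in the frame of bin between -0.11 and 0.11 m and y of reject_1_mid in the frame of bin between -0.07 and 0.07 m and z of reject_1_mid in the frame of bin between 0 and 0.075 m and x of reject_2_mid in the frame of bin between -0.11 and 0.11 m and y of reject_2_mid in the frame of bin between -0.07 and 0.07 m and z of reject_2_mid in the frame of bin between 0 and 0.075 m and x of good_1 in the frame of tray between -0.112 and 0.112 m and y of good_1 in the frame of tray between -0.008 and 0.008 m and z of good_1 in the frame of tray between -0.002 and 0.01 m and angle between each of good_1, good_2, packed_1, packed_2's own z axis and vertical below 0.1 rad and x of good_2 in the frame of tray between -0.112 and 0.112 m and y of good_2 in the frame of tray between -0.008 and 0.008 m and z of good_2 in the frame of tray between -0.002 and 0.01 m and x of packed_1 in the frame of tray between -0.112 and 0.112 m and y of packed_1 in the frame of tray between -0.008 and 0.008 m and z of packed_1 in the frame of tray between -0.002 and 0.01 m and x of packed_2 in the frame of tray between -0.112 and 0.112 m and y of packed_2 in the frame of tray between -0.008 and 0.008 m and z of packed_2 in the frame of tray between -0.002 and 0.01 m and linear speed of each of good_1, good_2, packed_1, packed_2, reject_1, reject_2 below 0.02 m/s); the robot touches nothing.
It fails at once if the spray can is shifted more than 25 mm or tipped (distance of spray from where it was at the start of the episode above 0.025 m or angle between spray's own z axis and vertical above 0.3 rad).
It fails at once if the oil bottle is shifted more than 25 mm or tipped (distance of oil from where it was at the start of the episode above 0.025 m or angle between oil's own z axis and vertical above 0.3 rad).
It fails at once if a good piston that was already packed is taken out of its pocket (distance of any of packed_1, packed_2 from where it was at the start of the episode above 0.018 m).
It fails at once if a good piston is put in the scrap bin ((x of good_1 in the frame of bin between -0.11 and 0.11 m and y of good_1 in the frame of bin between -0.07 and 0.07 m and z of good_1 in the frame of bin between -0.01 and 0.045 m) or (x of good_2 in the frame of bin between -0.11 and 0.11 m and y of good_2 in the frame of bin between -0.07 and 0.07 m and z of good_2 in the frame of bin between -0.01 and 0.045 m)).
It also fails if it takes over 72 s, if anything falls off the work surface, if the arm or the gripper's body presses on something with over 40 N, if the wrist force passes 120 N, or if a joint passes its speed limit or range.

## Working session

There is one attempt and no reset: what is moved stays moved. The work goes in short steps, each a Python script; the robot and the scene stay as the last script left them, time stands still between calls to the robot, and variables do not carry over. Pictures are saved under pics/ and viewed, at most 10 in all, crops included, and the job is handed in when it is done.

```bash
ls; mkdir -p pics
cat > h.py <<'E'
import numpy as np, cv2
from rig import ctrl, eyes
def snap(n,f):
    c=eyes.capture(n); cv2.imwrite('pics/'+f+'.png',c['frame'][:,:,::-1]); np.savez('pics/'+f+'.npz',**{k:np.array(v) for k,v in c.items()}); return c
def load(f): return dict(np.load('pics/'+f+'.npz'))
E
python3 - <<'E'
from h import *
for n in('top','side'):
    c=snap(n,n+'0'); print(n,[k for k in c],c['intrinsics'],c['origin'],c['attitude'],(c['z_map']>0).mean())
    print({k:v for k,v in c.items() if k not in('frame','z_map','intrinsics')})
print(ctrl.get_obs(),ctrl.hold_point_z)
a,b=[cv2.imread(f'pics/{n}0.png') for n in('top','side')]
E
```

```text
pics
rig.py
top ['frame', 'z_map', 'intrinsics', 'origin', 'attitude'] [[408.18050067   0.         250.65490355]
 [  0.         408.18050067 199.01144044]
 [  0.           0.           1.        ]] [ 0.34040485 -0.00417748  1.26784614] [ 11.25615431   0.14918313 -91.21349721] 0.9960530598958334
{'origin': array([ 0.34040485, -0.00417748,  1.26784614]), 'attitude': array([ 11.25615431,   0.14918313, -91.21349721])}
side ['frame', 'z_map', 'intrinsics', 'origin', 'attitude'] [[447.82757838   0.         253.10654491]
 [  0.         447.82757838 199.53389743]
 [  0.           0.           1.        ]] [0.42172    0.6376815  0.91435395] [ 3.98232287e+01 -1.52838256e-01 -1.64990059e+02] 0.9958852132161459
{'origin': array([0.42172   , 0.6376815 , 0.91435395]), 'attitude': array([ 3.98232287e+01, -1.52838256e-01, -1.64990059e+02])}
{'t': 0.1, 'qpos': array([-8.80505976e+01,  1.48550994e+01,  8.80037797e+01,  7.78864662e-04,
        7.72352549e+01, -1.16188784e+01]), 'joint_velocities': array([-0.03598213, -0.06829878, -0.12273632, -0.02326043, -0.07091713,
       -0.04446536]), 'tau': array([ 3.01557782e-03, -4.38209224e+01, -2.84640348e+01,  7.22029503e-02,
        3.63019633e-02, -6.15961426e-05]), 'position': array([ 0.12904952, -0.53414494,  0.21790789]), 'eef_rot': array([-1.79907948e+02, -1.97024213e-02,  1.35680923e+01]), 'contact_force': array([-0.72217205, -0.0029206 ,  0.31179087]), 'torque': array([ 0.04103306,  0.03042782, -0.029065  ]), 'grasp_force': 0.0, 'opening': 1.000453792700848} 0.0188
```

View pics/top0.png

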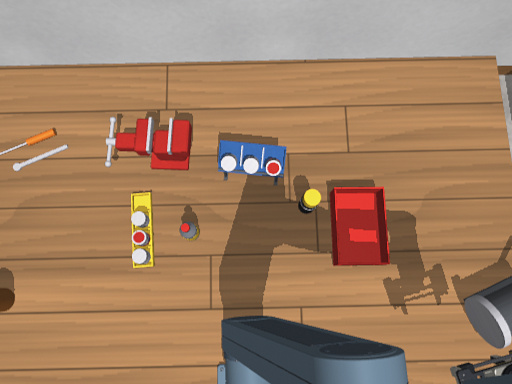

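View pics/side0.png

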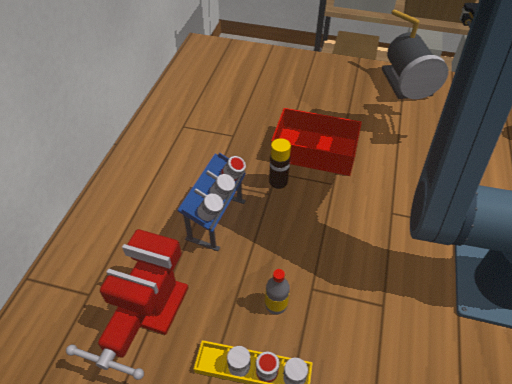

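Top view: tray on the robot's left with pistons at (138,218), (139,238, red) and (140,256), and an empty pocket at the far end. Rack pistons are at (228,163), (251,166) and (273,168, red). Oil is at (188,229), spray at (311,198) and the bin at (360,226). The side view agrees, with the rack reject at (237,165) and the tray reject at (267,365). Next I'll measure coarsely from both views.

```bash
cat >> h.py <<'E'
from scipy.spatial.transform import Rotation as Ro
def rays(c,uv):
    uv=np.atleast_2d(np.asarray(uv,float)); K=c['intrinsics']
    d=np.c_[(uv[:,0]-K[0,2])/K[0,0],-(uv[:,1]-K[1,2])/K[1,1],-np.ones(len(uv))]
    return d@Ro.from_euler('xyz',c['attitude'],degrees=True).as_matrix().T
def plane(c,uv,z):
    d=rays(c,uv); return c['origin']+d*((z-c['origin'][2])/d[:,2])[:,None]
def tri(obs):  # [(c,uv)...] nearest point to rays; returns point, rms miss
    A=0;b=0;L=[]
    for c,uv in obs:
        d=rays(c,uv)[0]; d/=np.linalg.norm(d); P=np.eye(3)-np.outer(d,d); A=A+P;b=b+P@c['origin'];L.append((P,c['origin']))
    p=np.linalg.solve(A,b); return p,max(np.linalg.norm(P@(p-o)) for P,o in L)
def cloud(c):
    h,w=c['z_map'].shape; v,u=np.mgrid[:h,:w]
    return (c['origin']+rays(c,np.c_[u.ravel(),v.ravel()])*c['z_map'].reshape(-1,1)).reshape(h,w,3)
def hsv(c): return cv2.cvtColor(c['frame'],cv2.COLOR_RGB2HSV)
def blobs(m,amin=15,amax=1e9):
    n,l,s,ce=cv2.connectedComponentsWithStats(m.astype(np.uint8),connectivity=4)
    return [(ce[i],s[i,4],s[i,:4],l==i) for i in range(1,n) if amin<=s[i,4]<=amax]
E
python3 - <<'E'
from h import *
np.set_printoptions(precision=4,suppress=True)
for n in('top','side'):
    c=load(n+'0');H=hsv(c);W=cloud(c);h,s,v=cv2.split(H)
    for nm,m in dict(white=(s<45)&(v>150),red=((h<6)|(h>174))&(s>130)&(v>70),yellow=(h>22)&(h<34)&(s>150)&(v>100),blue=(h>100)&(h<125)&(s>120)).items():
        for ce,a,b,l in blobs(m&(W[...,0]>.2)&(W[...,0]<.8)&(abs(W[...,1])<.5),25):
            P=W[l]; print(n,nm,ce,a,b,'med',np.median(P,0),'lo',np.percentile(P,2,0),'hi',np.percentile(P,98,0))
E
```

```text
top white [169.4433 134.4227] 97 [167 118   6  34] med [0.7526 0.2211 0.167 ] lo [0.7025 0.2159 0.1623] hi [0.7978 0.2259 0.1718]
top white [148.382 134.618] 89 [146 119   6  32] med [0.7521 0.2805 0.1668] lo [0.7069 0.2757 0.1617] hi [0.7987 0.2864 0.1708]
top white [109.3495 147.3763] 186 [105 130  11  37] med [0.751  0.417  0.0918] lo [0.6855 0.402  0.0855] hi [0.7953 0.4266 0.0987]
top white [240.9062 154.75  ] 32 [240 145   3  21] med [0.6962 0.0193 0.1293] lo [0.6733 0.0158 0.1164] hi [0.7246 0.0229 0.1418]
top white [262. 157.] 27 [261 147   3  21] med [ 0.6906 -0.0416  0.1271] lo [ 0.6645 -0.045   0.119 ] hi [ 0.7173 -0.0382  0.1373]
top white [228.0681 163.0995] 191 [221 156  16  15] med [0.6661 0.0556 0.1574] lo [0.6477 0.0359 0.1468] hi [0.6861 0.0754 0.1678]
top white [250.5408 165.25  ] 196 [243 158  16  16] med [ 0.6587 -0.0086  0.1572] lo [ 0.6405 -0.0266  0.1473] hi [0.6797 0.0111 0.1661]
top white [273.2195 167.378 ] 82 [266 160  15  16] med [ 0.6506 -0.0724  0.1574] lo [ 0.6302 -0.0905  0.147 ] hi [ 0.673  -0.0509  0.1671]
top white [137.9701 218.1557] 167 [131 211 
[... 3920 characters left out ...]
.108 ] hi [ 0.5876 -0.1537  0.1431]
side yellow [281.6234 304.7013] 77 [275 298  13  13] med [0.4735 0.2007 0.0435] lo [0.4655 0.1905 0.0222] hi [0.4851 0.2056 0.0641]
side yellow [227.8856 363.8613] 1521 [194 341  96  43] med [0.5693 0.3404 0.0066] lo [0.4432 0.3025 0.0014] hi [0.6133 0.3674 0.0242]
side yellow [308.6986 371.863 ] 73 [305 361   7  23] med [0.3916 0.3138 0.0212] lo [0.3883 0.2961 0.0013] hi [0.4015 0.3363 0.0249]
side blue [202.0108 189.4175] 927 [178 154  49  75] med [0.7141 0.0034 0.1272] lo [ 0.6727 -0.1024  0.1028] hi [0.7379 0.0871 0.1366]
side blue [222.4935 211.4675] 77 [211 191  24  41] med [0.655  0.0331 0.0975] lo [ 0.6464 -0.0304  0.094 ] hi [0.6638 0.09   0.1054]
```

Crown heights match: 0.157 m on the rack (expected 0.157) and 0.056 m in the tray (expected 0.056). Next are closer wrist views, two over the rack and two over the tray.

Run:
```python
from h import *
np.set_printoptions(precision=3,suppress=True)
for i,p in enumerate([(.52,-.03,.38),(.52,.05,.36),(.46,.26,.30),(.46,.34,.28)]):
    ctrl.movep(p,[180,0,0]); ctrl.sleep(.3); c=snap('wrist',f'w{i}'); o=ctrl.get_obs()
    print(o['t'],o['position'],o['qpos'],c['origin'],c['attitude'])
cv2.imwrite('pics/w.png',np.hstack([cv2.resize(load(f'w{i}')['frame'],(400,300))[:,:,::-1] for i in(0,2)]))
```

```text
2.7917 [ 0.52 -0.03  0.38] [-15.618   8.487  73.928  -0.001  97.591  74.414] [ 0.585 -0.029  0.547] [-13.754   0.009 -90.081]
3.5667 [0.52  0.049 0.36 ] [-6.842  8.715 76.291 -0.005 94.974 83.239] [0.585 0.051 0.527] [-13.712  -0.007 -90.125]
4.825 [0.461 0.259 0.3  ] [ 17.271  10.143  82.624  -0.007  87.212 107.364] [0.525 0.26  0.467] [-13.71    0.008 -90.146]
5.6 [0.46  0.339 0.281] [ 25.225  15.201  78.834  -0.006  85.919 115.293] [0.525 0.341 0.448] [-13.688   0.021 -90.115]
```

View pics/w.png

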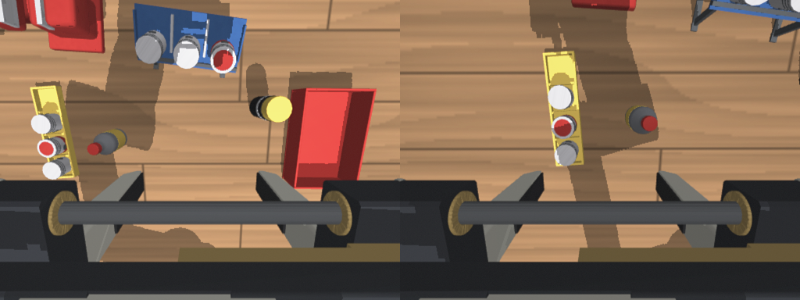

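Left panel (rack): good pistons at about (150,47) and (187,50), reject at (223,58), oil at (100,147), spray at (275,108) and the bin on the right. Right panel (tray): good at (560,97), reject at (564,127), good at (567,153), with pocket 3 empty at (558,65). Now I'll triangulate the crown centres across the views.

```bash
cat > meas.py <<'E'
from h import *
np.set_printoptions(precision=4,suppress=True)
C={n:load(n) for n in('top0','side0','w0','w1','w2','w3')}; CL={n:cloud(c) for n,c in C.items()}
def crown(p0,n,views):
    obs=[]; dp=[]
    for v in views:
        W=CL[v]; d=W-p0; ax=d@n; m=(abs(ax)<.005)&(np.linalg.norm(d-ax[...,None]*n,axis=-1)<.03)
        b=max(blobs(m,10),key=lambda b:b[1],default=None)
        if b is None: continue
        u=b[2]; 
        if u[0]<1 or u[1]<1 or u[0]+u[2]>510 or u[1]+u[3]>382: continue
        obs.append((C[v],b[0])); dp.append((v,W[b[3]].mean(0),2*np.sqrt(b[1]/np.pi)))
    p,e=tri(obs); return p,e,dp
a=np.radians(25); yw=np.radians(-7.2)
nr=np.array([-np.sin(a)*np.cos(yw),-np.sin(a)*np.sin(yw),np.cos(a)]); up=np.array([0,0,1.])
def run():
  out={}
  for k,p0,n in [('r2',(.666,.0556,.1575),nr),('r1',(.6585,-.0075,.1575),nr),('r0',(.650,-.071,.1575),nr),('t2',(.530,.334,.056),up),('t1',(.4737,.330,.056),up),('t0',(.418,.3275,.056),up)]:
    p,e,dp=crown(np.array(p0),n,C); out[k]=p; print(k,'tri',p,'miss',round(e,4)); [print('   ',v,q,round(s,1)) for v,q,s in dp]
    if k[0]=='r': print('  foot',p-.052*n)
  return out
if __name__=='__main__':
  o=run()
  # tray rim and bin rim from yellow/red rim-height points
  for v in('w1','w2','w3','side0','top0'):
    W=CL[v];h,s,_=cv2.split(hsv(C[v]))
    for nm,m,z in(('tray',(h>20)&(h<36)&(s>80)&(W[...,1]>.27)&(W[...,1]<.39)&(W[...,0]>.36)&(W[...,0]<.66),.022),('bin',((h<8)|(h>172))&(s>100)&(W[...,1]<-.2)&(W[...,0]<.65)&(W[...,0]>.33),.075)):
      P=W[m&(abs(W[...,2]-z)<.004)]
      if len(P)>30:
        r=cv2.minAreaRect((P[:,:2]*1000).astype(np.float32)); print(v,nm,len(P),P[:,2].mean(),r)
    for nm,q in(('oil',(.478,.178)),('spray',(.565,-.17))):
      m=(np.hypot(W[...,0]-q[0],W[...,1]-q[1])<.045)&(W[...,2]>.1); P=W[m]
      if len(P): print(v,nm,P.min(0),P.max(0))
E
python3 meas.py
```

```text
r2 tri [0.6665 0.057  0.1557] miss 0.0013
    top0 [0.6652 0.056  0.157 ] 15.4
    side0 [0.665  0.0583 0.1575] 18.9
    w0 [0.6665 0.0568 0.1587] 35.2
    w1 [0.6666 0.0575 0.1588] 37.1
  foot [0.6883 0.0542 0.1085]
r1 tri [ 0.6586 -0.0064  0.1552] miss 0.0015
    top0 [ 0.6568 -0.0073  0.1569] 15.5
    side0 [ 0.6572 -0.0049  0.1574] 18.1
    w0 [ 0.6586 -0.006   0.1588] 34.7
    w1 [ 0.6586 -0.0052  0.1588] 36.8
  foot [ 0.6804 -0.0091  0.108 ]
r0 tri [ 0.6508 -0.0693  0.1551] miss 0.001
    top0 [ 0.6494 -0.0699  0.1575] 15.3
    side0 [ 0.6492 -0.0677  0.1575] 17.3
    w0 [ 0.6506 -0.0683  0.1591] 34.3
    w1 [ 0.6507 -0.0674  0.159 ] 36.8
  foot [ 0.6726 -0.072   0.108 ]
t2 tri [0.5301 0.3351 0.0539] miss 0.0016
    top0 [0.5287 0.3334 0.0557] 14.4
    side0 [0.5293 0.3353 0.0562] 23.0
    w0 [0.5308 0.3335 0.0567] 25.7
    w1 [0.5308 0.3338 0.0569] 26.3
    w2 [0.5304 0.335  0.0569] 30.8
    w3 [0.5302 0.3358 0.057 ] 32.0
t1 tri [0.4732 0.3315 0.0537] miss 0.002
    top0 [0.472  0.3291 0.0558] 14.7
    side0 [0.4725 0.3319 0.0565] 23.3
    w0 [0.4744 0.3298 0.057 ] 24.7
    w1
[... 1195 characters left out ...]
(227.89590454101562, 62.25026321411133), 3.563322067260742)
side0 bin 403 0.07451413604084778 ((493.3371887207031, -327.83099365234375), (154.36474609375, 228.31552124023438), 89.11833953857422)
side0 oil [0.476 0.169 0.1  ] [0.5035 0.1974 0.1387]
side0 spray [ 0.5412 -0.2004  0.1001] [ 0.5893 -0.1516  0.1438]
top0 tray 262 0.021558875187790916 ((500.6202392578125, 331.23468017578125), (228.2591094970703, 61.617671966552734), 3.304917335510254)
top0 bin 401 0.0746009080029967 ((492.7698669433594, -328.5875244140625), (151.15699768066406, 229.5979766845703), 89.71240997314453)
top0 oil [0.4742 0.1669 0.1   ] [0.499  0.1928 0.1413]
top0 spray [ 0.5413 -0.2022  0.1   ] [ 0.5906 -0.1543  0.1447]
```

Everything agrees. The tray rim measures 228×60 mm at z 0.022, centred at (0.5013, 0.333), yaw 3.55°, and the pocket 1 prediction lands on its piston. The rack yaw is −7.2°. I'll move reject_2 from the tray to the bin first.

```bash
cat > act.py <<'E'
from h import *
np.set_printoptions(precision=3,suppress=True)
OFF=.0105+ctrl.hold_point_z
a,yw=np.radians(25),np.radians(-7.2)
N=np.array([-np.sin(a)*np.cos(yw),-np.sin(a)*np.sin(yw),np.cos(a)]); S=np.array([np.cos(a)*np.cos(yw),np.cos(a)*np.sin(yw),np.sin(a)])
def eul(y,z): return Ro.from_matrix(np.c_[np.cross(y,z),y,z]).as_euler('xyz',degrees=True)
def best(p,y,z):  # of the two half-turn equivalents, the one nearest in joint space
    q0=ctrl.get_obs()['qpos']; o=[]
    for s in(1,-1):
        e=eul(s*np.array(y,float),np.array(z,float)); q=ctrl.inverse_kinematics(p,e)
        if q is not None: o.append((np.abs(np.array(q)-q0).max(),e))
    return min(o,key=lambda t:t[0])[1]
def say(m): o=ctrl.get_obs(); print(m,'t',round(o['t'],2),o['position'],'open',round(o['opening'],3),'grip',round(o['grasp_force'],1),'F',o['contact_force'])
DOWN=(0,0,-1); ty=np.radians(3.55); TX=np.array([np.cos(ty),np.sin(ty),0]); TY=np.array([-np.sin(ty),np.cos(ty),0])
TRAY=np.array([.5013,.3332,0]); BIN=np.array([.493,-.328,0])
def pocket(i): return TRAY+TX*(-.084+.056*i)
def grip():
    ctrl.close_gripper(force=30); ctrl.sleep(.1); o=ctrl.get_obs(); say('gripped')
    assert .40<o['opening']<.55 and o['grasp_force']>5
def pick_rack(crown):
    crown=np.array(crown); e=best(crown-N*OFF,S,-N)
    ctrl.movep(crown+N*.09,e); ctrl.line_to(crown-N*OFF,vel=.12); say('at'); grip()
    ctrl.line_to(crown+N*.05,vel=.12); p=crown+N*.05; ctrl.line_to(p+[0,0,.08],vel=.25); say('lifted')
def to_bin(dx,z):
    p=BIN+[dx,0,0]; e=best(p+[0,0,.3],(1,0,0),DOWN)
    ctrl.movep(p+[0,0,.28],e); ctrl.line_to(p+[0,0,z],vel=.2); ctrl.release(); ctrl.sleep(.1); say('dropped'); ctrl.line_to(p+[0,0,.28],vel=.4)
def to_pocket(i):
    p=pocket(i); e=best(p+[0,0,.28],TY,DOWN)
    ctrl.movep(p+[0,0,.28],e); ctrl.line_to(p+[0,0,.11],vel=.25); ctrl.line_to(p+[0,0,.056-OFF+.001],vel=.08); say('placed'); ctrl.release(); ctrl.sleep(.15); say('rel')
    ctrl.line_to(p+[0,0,.28],vel=.25)
E
python3 - <<'E'
from act import *
c=np.array([.4735,.3317,0]); print(pocket(1))
ctrl.movep(c+[0,0,.16],best(c+[0,0,.16],TY,DOWN)); ctrl.line_to(c+[0,0,.056-OFF],vel=.12); say('at'); grip()
ctrl.line_to(c+[0,0,.12],vel=.12); ctrl.line_to(c+[0,0,.30],vel=.3); say('up')
to_bin(-.045,.07)
snap('top','top1')
E
```

```text
[0.473 0.331 0.   ]
at t 7.41 [0.474 0.332 0.028] open 0.999 grip 0.0 F [-0.723 -0.175  0.206]
gripped t 8.34 [0.473 0.332 0.027] open 0.466 grip 30.0 F [ 0.575 -1.277  0.704]
up t 10.02 [0.473 0.331 0.298] open 0.467 grip 30.0 F [ 0.292  0.038 -1.45 ]
dropped t 14.6 [ 0.448 -0.328  0.07 ] open 1.003 grip 0.0 F [0.195 0.619 0.274]
```

Run:
```python
from act import *
pick_rack((.6506,-.0685,.157)); c=snap('side','side1'); t=snap('top','top2')
to_bin(.045,.085)
cv2.imwrite('pics/v1.png',np.hstack([cv2.resize(x['frame'],(400,300))[:,:,::-1] for x in(c,snap('top','top3'))]))
```

```text
at t 17.65 [ 0.663 -0.07   0.131] open 0.999 grip 0.0 F [1.041 0.526 0.2  ]
gripped t 18.58 [ 0.663 -0.07   0.13 ] open 0.469 grip 30.0 F [-1.693  0.861  1.038]
lifted t 19.86 [ 0.63  -0.066  0.282] open 0.47 grip 30.0 F [-0.008 -0.125 -1.574]
dropped t 23.18 [ 0.538 -0.328  0.085] open 1.002 grip 0.0 F [0.275 0.017 0.027]
```

View pics/v1.png

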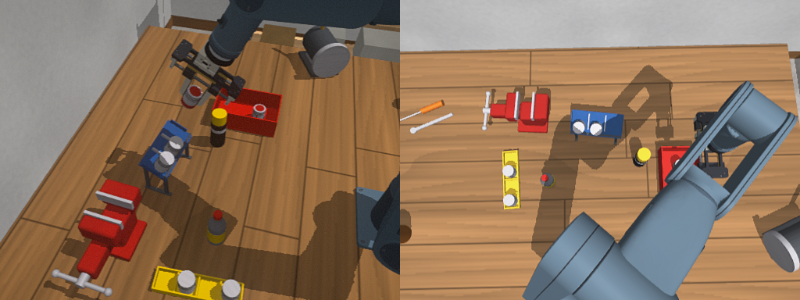

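Left panel: the first reject stands in the bin at (259,110) and the second is held at (195,93), both bystanders upright. Right panel: two good pistons remain on the rack at (578,128) and (596,129), with pockets 1 and 3 empty. Next, pack one good piston.

Run:
```python
from act import *
pick_rack((.6584,-.0060,.157)); to_pocket(3)
p=pocket(3)+[-.1,0,.3]; ctrl.sleep(.2)
a=snap('wrist','w4'); b=snap('side','side2')
cv2.imwrite('pics/v2.png',np.hstack([cv2.resize(x['frame'],(400,300))[:,:,::-1] for x in(a,b)]))
W=cloud(b)
for i in(0,2,3):
    q=pocket(i); m=(np.hypot(W[...,0]-q[0],W[...,1]-q[1])<.03)&(W[...,2]>.05); P=W[m]; 
    A=np.c_[P[:,:2]-P[:,:2].mean(0),np.ones(len(P))]; k=np.linalg.lstsq(A,P[:,2],rcond=None)[0]; print(i,q,P.mean(0),len(P),'slope',k)
```

```text
at t 26.3 [ 0.671 -0.008  0.131] open 0.999 grip 0.0 F [-0.203 -0.136  0.754]
gripped t 27.23 [ 0.671 -0.008  0.13 ] open 0.469 grip 30.0 F [-1.51   0.594 -0.174]
lifted t 28.51 [ 0.637 -0.003  0.282] open 0.47 grip 30.0 F [ 0.434 -0.415 -1.869]
placed t 31.81 [0.586 0.339 0.028] open 0.463 grip 30.0 F [ 0.936 -0.294 -1.095]
rel t 32.89 [0.585 0.338 0.028] open 1.001 grip 0.0 F [ 0.525  0.38  -1.215]
0 [0.417 0.328 0.   ] [0.415 0.335 0.61 ] 5869 slope [-2.352  4.899  0.61 ]
2 [0.529 0.335 0.   ] [0.544 0.34  0.423] 1614 slope [13.564  3.299  0.423]
3 [0.585 0.338 0.   ] [0.583 0.339 0.579] 2632 slope [-0.029 -0.33   0.579]
```

View pics/v2.png

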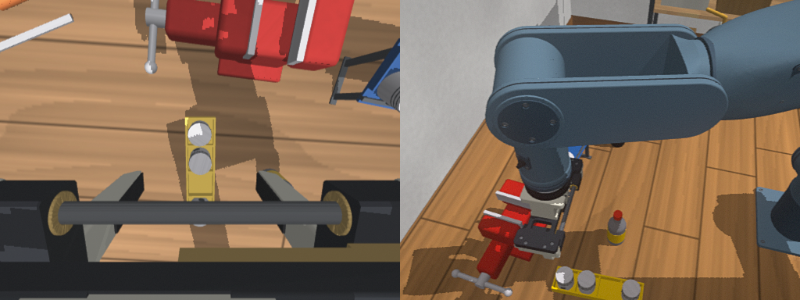

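The good piston stands in pocket 3, at (199,132) in the wrist view and (565,275) in the side view. Pockets 2 and 0 are undisturbed and pocket 1 is empty at (201,183). Now the last piston, then a retreat and a check.

Run:
```python
from act import *
pick_rack((.6665,.0572,.157)); to_pocket(1)
ctrl.movep((.40,0,.36),[180,0,0]); ctrl.sleep(.3); say('away')
a=snap('side','side3'); b=snap('top','top4')
cv2.imwrite('pics/v3.png',np.hstack([cv2.resize(x['frame'],(400,300))[:,:,::-1] for x in(a,b)]))
for n,c in(('side',a),('top',b)):
  W=cloud(c)
  for i in range(4):
    q=pocket(i); m=(np.hypot(W[...,0]-q[0],W[...,1]-q[1])<.027)&(abs(W[...,2]-.056)<.006); P=W[m]
    if len(P)<20: print(n,i,'few',len(P)); continue
    A=np.c_[P[:,:2]-P[:,:2].mean(0),np.ones(len(P))]; k=np.linalg.lstsq(A,P[:,2],rcond=None)[0]; print(n,i,q,P.mean(0),len(P),'slope',k[:2])
  h,s,v=cv2.split(hsv(c)); m=(abs(W[...,0]-.493)<.1)&(abs(W[...,1]+.328)<.065)&(W[...,2]>.02)&(s<60)
  for ce,ar,bb,l in blobs(m,20): print(n,'bin white',ce,ar,W[l].mean(0),W[l].max(0))
```

```text
at t 37.07 [0.679 0.056 0.131] open 0.995 grip 0.0 F [ 0.109  0.283 -0.173]
gripped t 38.0 [0.679 0.056 0.13 ] open 0.468 grip 30.0 F [-0.794 -0.335  0.283]
lifted t 39.27 [0.645 0.06  0.282] open 0.468 grip 30.0 F [-0.222  0.466 -1.545]
placed t 42.49 [0.474 0.332 0.028] open 0.468 grip 30.0 F [-0.127 -0.374 -2.294]
rel t 43.58 [0.473 0.331 0.028] open 1.001 grip 0.0 F [-0.077 -0.63  -0.801]
away t 47.17 [0.4  0.   0.36] open 1.002 grip 0.0 F [ 0.14  -0.473 -0.264]
side 0 [0.417 0.328 0.   ] [0.418 0.329 0.056] 439 slope [ 0.007 -0.018]
side 1 [0.473 0.331 0.   ] [0.474 0.333 0.056] 433 slope [-0.004 -0.03 ]
side 2 [0.529 0.335 0.   ] [0.529 0.335 0.056] 415 slope [ 0.007 -0.023]
side 3 [0.585 0.338 0.   ] [0.585 0.34  0.056] 411 slope [ 0.016 -0.014]
side bin white [300.261 139.203] 138 [ 0.536 -0.315  0.045] [ 0.558 -0.306  0.061]
side bin white [331.1   144.357] 140 [ 0.447 -0.315  0.046] [ 0.468 -0.305  0.061]
top 0 [0.417 0.328 0.   ] [0.417 0.327 0.056] 179 slope [-0.005  0.02 ]
top 1 [0.473 0.331 0.   ] [0.473 0.331 0.056] 174 slope [ 0.008 -0.012]
top 2 [0.529 0.335 0.   ] [0.529 0.333 0.056] 167 slope [0.01  0.004]
top 3 [0.585 0.338 0.   ] [0.585 0.338 0.056] 165 slope [0.007 0.008]
top bin white [355.881 212.931] 101 [ 0.533 -0.323  0.05 ] [ 0.559 -0.308  0.061]
top bin white [357.674 242.063] 95 [ 0.445 -0.321  0.052] [ 0.469 -0.307  0.061]
```

View pics/v3.png

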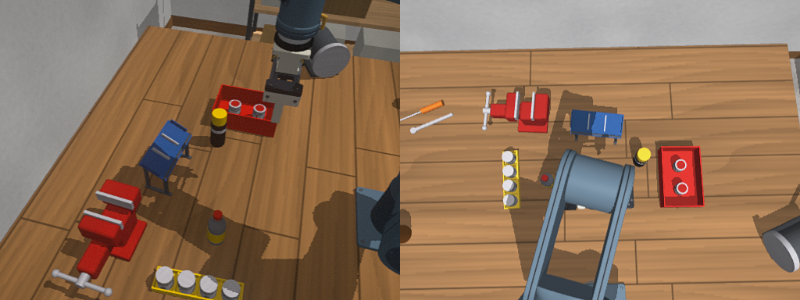

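Four good pistons stand level in the tray (left panel 164–232, 275–288), with crowns at 0.056 m. Both rejects are in the bin at (681,165) and (682,188), the rack is empty, and the can and bottle are unmoved.

```bash
python3 -c "
from rig import ctrl, eyes
print(ctrl.job_done())"
```

```text
the job is handed in; nothing more can be done
None
```

I handed the job in at about 47 s of robot time: both rejects are in the scrap bin, and all four tray pockets hold a good piston standing upright with crowns at 0.056 m; the can and bottle look unmoved, but the verdict itself was not returned.

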